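Feel the rim of the stamped dish

ROBOT

A 6-joint arm with a two-finger parallel gripper is mounted at the origin on the work surface. World frame = base frame: x ahead of the robot, y to its left, z up, the work surface at z = 0. Lengths are in mm, angles in rad, forces in N, time in s.
With the tool pointing down it reaches from about 325 to 875 mm from the base axis. Payload 4.4 kg.
Tool frame: the origin (TCP) lies on the centre line of the jaws, within the pads' length; the fingertips stand ahead of it and the grasp point (between the pads) lies 6 mm ahead of it (ctrl.tcp_to_tips is the z of the fingertips in the tool frame, in mm); z points along the fingers, y is the line along which they close (so a half turn about z gives the same grasp; the last joint's range is limited). The gripper opens to 85 mm and grips with 20 to 120 N. Pads are 22 mm wide; open, the fingers measure 114 mm over their backs; the gripper's body (76 mm by 85 mm) begins 54 mm behind the grasp point. The pads swing forward as they close: fully open they stand 13 mm farther back than shut.
Start: joints at [-1.31, 0.207, 1.542, -0, 1.393, -0.15], TCP at [229.61, -527.168, 256.282] pointing down, gripper open.
Joint ranges: [-2.73, 2.73], [-0.86, 2.22], [0.23, 2.46], [-1.11, 4.25], [0.08, 2.63], [-2.82, 2.82]. Speed limits (rad/s): [2.79, 2.79, 3.14, 3.14, 3.14, 3.14].

INTERFACE

Orientations are given as a 3x3 rotation matrix whose columns are the frame's x, y, z axes.
In Python, from plant import ctrl, sensors, optics gives the robot as it stands. Calls block until the motion is done:
- ctrl.move_ptp(position, orientation): joint-space move of the TCP to a pose.
- ctrl.move_l(position, rot=None, vel=150, threshold=None): straight line of the TCP; rot=None keeps the orientation; vel is the mean speed in mm/s. With threshold (N) it stops when the force on the tool has changed by that much, and returns True; else False.
- ctrl.set_joints(angles): joint-space move.
- ctrl.gripper_to(opening, force=None): finger opening in mm; force is the grip in N (None keeps the last); returns when the fingers have stopped.
- ctrl.hold(seconds).
- ctrl.solve_ik(position, orientation): joint angles nearest the present ones, or None.
- sensors.read_state(): the state.
- optics.grab_frame(name): name is "side" or "top" or "wrist"; returns (picture, depth): 400x640x3 uint8, red, green, blue; 400x640 float32, mm along the optical axis (not along the pixel's ray), 0 where there is no reading.
- optics.camera_params(name): a dict with "mtx" (3x3 intrinsics, pixels), "k1" (the pictures are not rectified: a ray, as slopes to the right and down, at radius r is drawn at 1 + k1 r^2 times it, then the intrinsics apply), "R" (3x3) and "t" (3): a world point X has camera coordinates R X + t; the wrist camera has in their place "T_tool_cam" (4x4, takes a point from camera to tool coordinates, whose origin is the TCP and whose axes are the flange's). Camera axes: x right, y down, z forward; pixel columns grow to the right and rows downward; lengths in mm; the calibration is good to about 2 mm. A picture is of the moment at which its call begins: read the wrist's pose just before it. camera_params takes no time and is no camera call.
A pose or a line that the arm cannot do raises ctrl.MotionError and nothing moves.
- ctrl.finish_job(): hands the job in; it is judged then, once.
The state is a dict: "t": time; "q": joint angles; "qvel": joint speeds; "tau": joint torques, N m; "eef_pos": TCP position; "eef_rot": TCP orientation; "force": force on the tool from outside, world axes, zero at the start; "wrist_torque": the same for the moment, N m; "grip_width": finger opening in mm; "grasp_force": force on a finger pad.
Only numpy, scipy, OpenCV 4.12 (cv2) and the standard library are available. Lean on these libraries where they do the work, as an engineer would, in place of code of your own. Each camera call takes 0.05 s, during which the arm holds its last target. There are 200 camera calls.

TASK

Feel the rim of the terracotta dish on the banding wheel for chips: with the gripper closed, run the fingertips lightly along the top of the rim over the row of five stamped rings, from the ring next to the flat thumb tab to the ring next to the loop handle, then draw clear. Do not press the wheel's sprung head down to its stop, do not touch the wet glaze on the floor of the dish, do not lift the dish or push it off the middle of the wheel, and leave the cup, jar and roller alone.

Things in the scene. Friction and masses are not known exactly. Their poses are not given: they have to be found in the camera images.
- dish: Round terracotta dish, 206 mm across, 45 mm high, 1 kg, loose on the middle of the wheel's head, facing any way. Origin: centre of its underside, z up. Its flat rim, 16 mm wide and 45 mm above the origin, is its highest part. Own +x points to the thumb tab, -x to the loop handle; the five ring marks lie on the +y half, 95 mm from the centre, at 30, 60, 90, 120, 150 degrees from +x towards +y.
- thumb_tab (a point): Top of the dish's flat square thumb tab, 36 mm wide, level with the rim; this point lies 120 mm from the dish's axis, the tab ends at 132 mm.
- loop (a point): Outermost middle of the dish's loop handle, a round bar 11 mm thick standing out sideways, opposite the tab; this point lies 137 mm from the dish's axis, 7 mm below the rim's top.
- rim1: The piece of the dish's rim that bears stamped ring 1 (dark, 14 mm across) (next to the thumb tab); it reaches from 25 mm before the ring's centre to 25 mm past it along the rim. Origin at the ring's centre, on the top face of the rim; axes as the dish's.
- rim2: The piece of the dish's rim that bears stamped ring 2 (dark, 14 mm across); it reaches from 25 mm before the ring's centre to 25 mm past it along the rim. Origin at the ring's centre, on the top face of the rim; axes as the dish's.
- rim3: The piece of the dish's rim that bears stamped ring 3 (dark, 14 mm across); it reaches from 25 mm before the ring's centre to 25 mm past it along the rim. Origin at the ring's centre, on the top face of the rim; axes as the dish's.
- rim4: The piece of the dish's rim that bears stamped ring 4 (dark, 14 mm across); it reaches from 25 mm before the ring's centre to 36 mm past it along the rim. Origin at the ring's centre, on the top face of the rim; axes as the dish's.
- rim5: The piece of the dish's rim that bears stamped ring 5 (dark, 14 mm across) (next to the loop handle); it reaches from 13 mm before the ring's centre to 25 mm past it along the rim. Origin at the ring's centre, on the top face of the rim; axes as the dish's.
- well: The flat floor of the dish with wet white glaze, 124 mm across, 16 mm above the dish's underside and 29 mm below the rim's top. Origin as the dish's.
- wheel_centre (a point): Middle of the top of the banding wheel's round head, rubber-faced with an aluminium edge (180 mm across, on a dark metal foot, fixed to the bench and not turning), 100 mm above the bench when the head is up; this point does not move.
- head (a joint): How far the sprung wheel head, with the dish on it, has sunk straight down: 0 m up, 0.020 m at its stop. It yields to about 0.8 N and sinks 1 mm for each further 0.35 N (stop at about 8 N), and springs back up when let go. Pressing the rim 3 to 6 mm down is a light, sure touch.
- cup: Plain terracotta cup, 72 mm across and 80 mm tall, loose on the bench. Origin at the centre of its underside.
- jar: Clear lidded jar, 64 mm across and 85 mm tall, loose on the bench. Origin at the centre of its underside.
- roller: Wooden roller, 32 mm thick and 150 mm long, lying on its side along its own x axis, loose on the bench. Origin under its middle, at bench height.
Mind the look-alikes: they are no part of the job. Of the things like the part that bears wheel_centre, leave any that is brown; of the rest the smaller one is meant.

How it is judged:
By the outcome, as a careful person would: the job done as asked, in the order asked, and still so for the second after the job is handed in, with the robot touching nothing.
It also fails if it takes over 48 s, if anything falls off the work surface, if the arm or the gripper's body presses on something with over 40 N, if the wrist force passes 120 N, or if a joint passes its speed limit or range.

## Working session

There is one attempt and no reset: what is moved stays moved. The work goes in short steps, each a Python script; the robot and the scene stay as the last script left them, time stands still between calls to the robot, and variables do not carry over. Pictures are saved under pics/ and viewed, at most 10 in all, crops included, and the job is handed in when it is done.

```bash
ls; mkdir -p pics; cat > h.py <<'E'
import numpy as np, cv2
from plant import ctrl, sensors, optics
def pose(name):
    p=optics.camera_params(name)
    if name=="wrist":
        s=sensors.read_state(); T=np.eye(4); T[:3,:3]=s["eef_rot"]; T[:3,3]=s["eef_pos"]
        W=T@np.array(p["T_tool_cam"])
    else:
        W=np.eye(4); R=np.array(p["R"]); W[:3,:3]=R.T; W[:3,3]=-R.T@np.array(p["t"])
    return np.array(p["mtx"]),p["k1"],W
def rays(cam,uv):
    K,k1,W=cam; uv=np.atleast_2d(uv).astype(float)
    d=np.c_[(uv[:,0]-K[0,2])/K[0,0],(uv[:,1]-K[1,2])/K[1,1]]; x=d.copy()
    for _ in range(20): x=d/(1+k1*(x**2).sum(1,keepdims=True))
    return np.c_[x,np.ones(len(x))]
def on_plane(cam,uv,z):
    W=cam[2]; r=rays(cam,uv)@W[:3,:3].T; o=W[:3,3]
    return o+r*((z-o[2])/r[:,2])[:,None]
def by_depth(cam,uv,depth):
    W=cam[2]; uv=np.atleast_2d(uv); d=depth[uv[:,1].astype(int),uv[:,0].astype(int)]
    return (rays(cam,uv)*d[:,None])@W[:3,:3].T+W[:3,3]
def grab(name):
    cam=pose(name); im,d=optics.grab_frame(name); return cam,im,d
E
python3 - <<'E'
from h import *
for n in("top","side"):
    c,im,d=grab(n); cv2.imwrite(f"pics/{n}0.png",im[:,:,::-1]); np.savez(f"{n}0.npz",im=im,d=d); print(n,c[0],c[1],c[2].round(2))
print(sensors.read_state(),ctrl.tcp_to_tips)
E
```

```text
pics
top [[503.98722804   0.         317.13977705]
 [  0.         503.98722804 198.07894335]
 [  0.           0.           1.        ]] -0.09065159218531686 [[ 6.00000e-02 -9.80000e-01  2.00000e-01  1.97280e+02]
 [-1.00000e+00 -6.00000e-02  1.00000e-02 -4.06000e+00]
 [-0.00000e+00 -2.00000e-01 -9.80000e-01  1.53215e+03]
 [ 0.00000e+00  0.00000e+00  0.00000e+00  1.00000e+00]]
side [[383.11036763   0.         332.72297623]
 [  0.         383.11036763 202.25421766]
 [  0.           0.           1.        ]] -0.04714445842588387 [[-1.0000e+00 -7.0000e-02  6.0000e-02  4.4230e+02]
 [-9.0000e-02  7.8000e-01 -6.3000e-01  6.4550e+02]
 [-1.0000e-02 -6.3000e-01 -7.8000e-01  8.9769e+02]
 [ 0.0000e+00  0.0000e+00  0.0000e+00  1.0000e+00]]
{'t': 0.1, 'q': array([-1.31050966e+00,  2.07326290e-01,  1.54282381e+00, -5.32658482e-05,
        1.39347750e+00, -1.50493838e-01]), 'qvel': array([ 0.00011445, -0.00148082, -0.00337031,  0.00018747, -0.0007903 ,
       -0.00068386]), 'tau': array([-4.18992240e-04, -3.84091008e+01, -2.92550611e+01, -2.20382758e-04,
        4.80689880e-03, -9.56724278e-06]), 'eef_pos': array([ 229.42635524, -526.55793306,  255.24060212]), 'eef_rot': array([[ 9.16805727e-01,  3.99333104e-01, -5.74371896e-04],
       [ 3.99333437e-01, -9.16803682e-01,  1.95290250e-03],
       [ 2.53272347e-04, -2.01979810e-03, -9.99997928e-01]]), 'force': array([-0.4072237 ,  0.16349588, -0.0723759 ]), 'wrist_torque': array([-0.02946717,  0.02592497,  0.05373322]), 'grasp_force': 0.0, 'grip_width': 85.6417189385769} 25.0
```

View pics/top0.png

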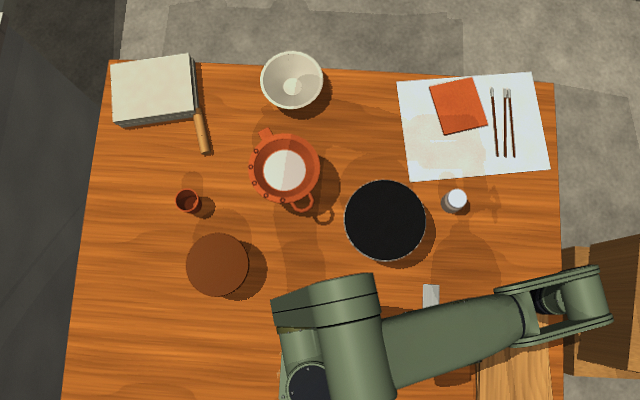

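View pics/side0.png

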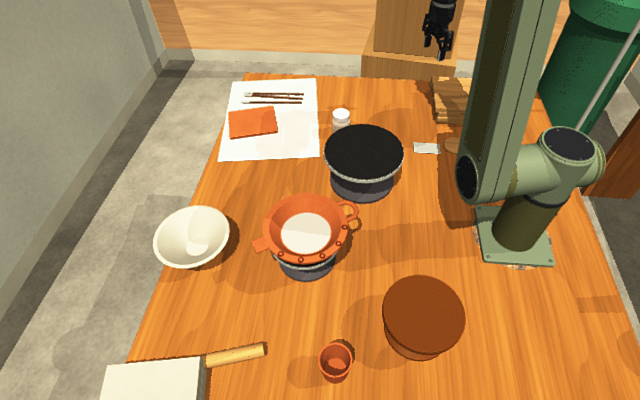

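The top view shows the dish at about (285,168), the tab at (266,135), the loop at (303,203) and the marks on the left side of the rim. The side view agrees. Next: a rough position, then a close look.

```bash
python3 - <<'E'
from h import *
c=pose("top"); p=on_plane(c,[[285,168],[266,135],[303,203]],145); print(p.round(1))
print(optics.camera_params("wrist"))
R=np.array([[1,0,0],[0,-1,0],[0,0,-1.]])
R=sensors.read_state()["eef_rot"]
T=np.array(optics.camera_params("wrist")["T_tool_cam"])
# tool down, tool x along world +x
R=np.array([[1,0,0],[0,-1,0],[0,0,-1.]])
ctrl.gripper_to(0)
tgt=p[0]-R@np.array([T[0,3],T[1,3],0]); tgt[2]=420
for z in (420,380,340):
    tgt[2]=z
    if ctrl.solve_ik(tgt,R) is not None: break
print(tgt,ctrl.solve_ik(tgt,R))
ctrl.move_ptp(tgt,R)
ctrl.hold(.3)
cam,im,d=grab("wrist"); cv2.imwrite("pics/w1.png",im[:,:,::-1]); np.savez("w1.npz",im=im,d=d,K=cam[0],k1=cam[1],W=cam[2])
s=sensors.read_state(); print(s["t"],s["eef_pos"],s["force"],s["grip_width"])
E
```

```text
[[561.5 111.7 145. ]
 [656.9 173.5 145. ]
 [463.2  54.1 145. ]]
{'mtx': array([[353.31340173,   0.        , 318.11097834],
       [  0.        , 353.31340173, 198.61406839],
       [  0.        ,   0.        ,   1.        ]]), 'k1': -0.047710552785497934, 'T_tool_cam': array([[ 5.18219705e-04, -9.52885142e-01, -3.03330906e-01,
         7.75370887e+01],
       [ 9.99999726e-01,  6.54316028e-04, -3.47041653e-04,
        -4.15559490e-01],
       [ 5.29165108e-04, -3.03330643e-01,  9.52885219e-01,
        -1.17133365e+02],
       [ 0.00000000e+00,  0.00000000e+00,  0.00000000e+00,
         1.00000000e+00]])}
[483.97211641 111.24324459 420.        ] [ 5.14636176e-02 -4.09987486e-02  1.47741581e+00 -4.44089210e-16
  1.70517559e+00  1.62225994e+00]
3.725 [484.04302097 110.99706998 419.91092286] [ 0.05080506 -0.37248284 -0.11331455] 0.05153225212207874
```

View pics/w1.png

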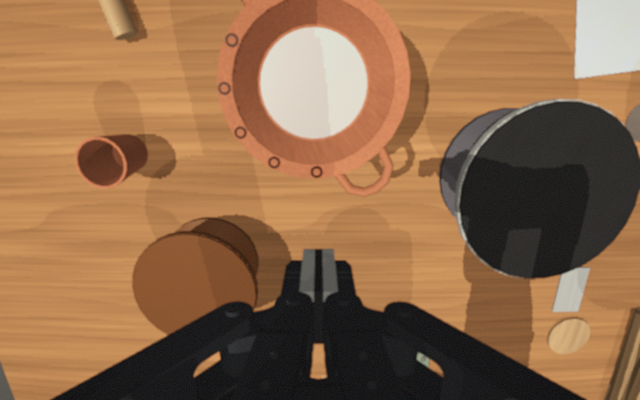

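The close view shows the whole row of marks: ring 1 at (232,40), 2 at (224,88), 3 at (240,132), 4 at (274,162), and 5 at (316,172) beside the loop at (365,180).

```bash
python3 - <<'E'
from h import *
f=np.load("w1.npz"); cam=(f["K"],float(f["k1"]),f["W"]); g=cv2.cvtColor(f["im"],cv2.COLOR_RGB2GRAY).astype(float)
uv=[]
for u,v in [(232,40),(224,88),(240,132),(274,162),(316,172)]:
    w=g[v-8:v+9,u-8:u+9]; m=np.clip(np.median(w)-25-w,0,None); yy,xx=np.mgrid[-8:9,-8:9]; m=m*(xx**2+yy**2<81)
    uv.append((u+(m*xx).sum()/m.sum(), v+(m*yy).sum()/m.sum()))
P=on_plane(cam,uv,145)[:,:2]; print(np.round(uv,1).tolist(),P.round(1).tolist(), by_depth(cam,np.round(uv),f["d"])[:,2].round(1))
a=np.radians([30,60,90,120,150]); M=95*np.c_[np.cos(a),np.sin(a)]
mc,pc=M.mean(0),P.mean(0); U,S,V=np.linalg.svd((M-mc).T@(P-pc)); R=V.T@np.diag([1,np.linalg.det(V.T@U.T)])@U.T
c=pc-R@mc; yaw=np.arctan2(R[1,0],R[0,0]); print("centre",c,"yaw",np.degrees(yaw),"res",(P-(M@R.T+c)).round(2).tolist())
np.savez("fit.npz",c=c,yaw=yaw)
E
```

```text
[[232.4, 40.4], [224.8, 88.1], [240.6, 132.0], [274.0, 161.8], [316.3, 171.2]] [[607.7, 199.7], [560.2, 211.0], [513.7, 196.9], [480.1, 161.2], [469.2, 113.5]] [145.  145.4 144.7 145.2 146.1]
centre [563.61224872 116.25306076] yaw 31.87384289900553 res [[-0.72, -0.3], [-0.29, -0.21], [0.2, -0.0], [0.28, 0.19], [0.52, 0.33]]
```

```bash
cat > run.py <<'E'
from h import *
f=np.load("fit.npz"); c,yaw=f["c"],float(f["yaw"])
R=np.array([[1,0,0],[0,-1,0],[0,0,-1.]])
def at(deg,z):
    a=np.radians(deg)+yaw; return np.array([c[0]+95*np.cos(a),c[1]+95*np.sin(a),z])
def rep(tag):
    s=sensors.read_state(); print(tag,round(s["t"],2),s["eef_pos"].round(1),s["force"].round(2)); return s
ctrl.move_ptp(at(26,230),R); ctrl.move_l(at(26,182),vel=80); ctrl.hold(.4)
f0=rep("above")["force"][2]
hit=ctrl.move_l(at(26,166),vel=12,threshold=1.2)
s=rep(f"hit {hit}"); z=166.0 if not hit else min(s["eef_pos"][2],169)-0
z=165.5; ctrl.move_l(at(26,z),vel=12); ctrl.hold(.2)
rep("pressed")
for d in np.arange(32,155,6.1):
    ctrl.move_l(at(d,z),vel=35)
    F=rep(round(d))["force"][2]-f0
    if F>4.5: z+=.8
    elif F<1.4: z-=.8
ctrl.move_l(at(154,z),vel=20); rep("end")
ctrl.move_l(at(154,230),vel=60); ctrl.hold(.3); rep("clear")
E
python3 run.py
```

```text
above 5.84 [614.3 196.8 182.4] [-0.15 -0.22  0.43]
hit True 6.78 [613.8 196.7 169.2] [2.03 0.5  0.59]
pressed 7.42 [613.8 196.7 165.4] [-0.78 -0.12  1.39]
32 7.85 [605.3 202.  165.7] [-0.14  0.89  2.87]
38 8.29 [595.4 205.8 165.3] [-0.55  1.48  2.  ]
44 8.73 [585.8 208.6 165.3] [-0.08  0.2   2.38]
50 9.18 [575.8 210.5 165.4] [-0.57  0.71  2.45]
56 9.62 [565.8 211.3 165.4] [-1.08 -0.35  2.  ]
63 10.06 [555.7 211.  165.4] [-0.15 -0.2   2.62]
69 10.5 [545.6 209.6 165.3] [-1.25 -0.21  2.45]
75 10.94 [535.8 207.2 165.4] [-0.08 -0.35  2.17]
81 11.38 [526.3 203.7 165.3] [-0.13 -0.55  3.5 ]
87 11.82 [517.2 199.3 165.3] [-0.12 -0.01  2.54]
93 12.27 [508.7 193.9 165.4] [-1.13 -0.66  2.34]
99 12.71 [500.8 187.6 165.4] [-0.81 -1.32  2.68]
105 13.15 [493.6 180.5 165.4] [-0.61 -0.24  3.22]
111 13.59 [487.1 172.7 165.4] [-0.7  -0.56  2.49]
117 14.03 [481.6 164.3 165.4] [-0.   -0.7   2.35]
124 14.47 [476.9 155.3 165.4] [-0.08 -1.04  2.49]
130 14.92 [473.3 145.9 165.4] [-0.02 -0.82  3.19]
136 15.36 [470.6 136.1 165.4] [-0.57 -0.76  2.21]
142 15.8 [469.1 126.2 165.5] [-0.46 -1.09  1.83]
148 16.24 [468.6 116.1 165.5] [-0.12 -1.45  3.13]
154 16.68 [469.1 106.  165.5] [-0.2  -1.57  2.53]
end 16.93 [469.1 106.3 165.5] [ 0.18 -1.36  3.04]
clear 18.46 [469.  106.5 229.7] [-0.82  0.17  0.39]
```

Contact held along the whole arc at about 2 to 3 N. I'll draw back to the viewing pose and check that the dish stayed in place.

```bash
python3 - <<'E'
from h import *
R=np.array([[1,0,0],[0,-1,0],[0,0,-1.]])
ctrl.move_l([469,106.4,300],vel=100); ctrl.move_ptp([483.97,111.24,420],R); ctrl.hold(.3)
cam,im,d=grab("wrist"); cv2.imwrite("pics/w2.png",im[:,:,::-1])
o=np.load("w1.npz")["im"]; print((np.abs(im.astype(int)-o).max(2)>40).sum(), sensors.read_state()["t"])
E
```

```text
1665 20.2083
```

View pics/w2.png

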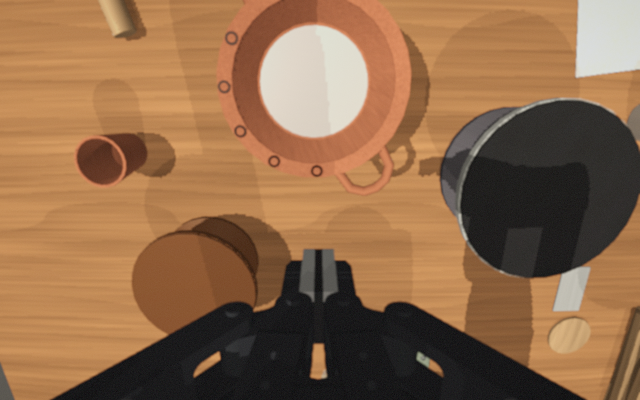

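The dish, with ring 5 still at (316,171) and ring 1 at (232,38), sits where it was to within about a pixel. The cup and roller have not moved and the gripper is clear.

```bash
python3 -c "
from plant import ctrl
print(ctrl.finish_job())"
```

```text
the job is handed in; nothing more can be done
None
```

I ran the closed fingertips along the rim from ring 1 to ring 5 at about 2–3 N, roughly 4–5 mm of head travel, then drew clear and handed the job in at about 20 s; a last look showed the dish within about a pixel of where it was.

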